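# Close up the tablet counter

### The job

Close up the tablet counter: lift the pill bottle out of the recess in its top and stand it upright in the metal tray, then fit the hopper cover whose outline matches the recess so that it lies flush in it, and slide the latch fully home across it. The other cover is a mirror image that does not fit; leave it and everything else on the worktop undisturbed.

Things in the scene. Friction and masses are not known exactly. Their poses are not given: they have to be found in the camera images.
- counter: The tablet counter, a fixed white machine with a flat deck 70 mm above the worktop. Origin on the worktop under the recess's centre; its x points away from the robot side (front outlet at -x), z up. Casing x -80..100, y -85..128 mm; a low console 16 mm high on the deck at x 74..100, y -60..100. The recess in the deck is 10 mm deep and has the fitting cover's outline with 2.5 mm play all round (see cover_mid).
- recess (a point): Point on the counter where cover_mid must come, with axes parallel, when the cover lies home: 18 mm above the deck (88 mm above the worktop), over the recess's centre. Axes are the counter's.
- recess_tab (a point): Point on the counter where cover_tab must come: 32 mm along x and -52 mm along y from recess, same height.
- latch_post (a point): Upright round steel post of the latch, 18 mm diameter, 27 mm high; the point is 21 mm above the deck (post from 8 to 35 mm above the deck). It stands on a flat steel bolt 26 mm wide whose tip is 42 mm nearer the recess's centre and which passes 3 mm above the deck. When shut the post is at x 12, y 62 mm in the counter's frame; it slides along the counter's y only.
- latch (a joint): Latch travel in m: 0 = fully home, its bolt reaching 22 mm over the cover; 0.045 = fully drawn back (along the counter's +y). Above 0.03 the recess is clear. It starts near home and stays where it is left; about 3 N moves it.
- cover_mid (a point): The cover that fits, loose: a grey plate 10 mm thick lying on the worktop with a round black upright knob, 32 mm diameter, 36 mm high, on its top; the point is the knob's centre, 18 mm above the plate's top, 28 mm above its underside. About 0.18 kg. In its frame (knob axis = origin, z up) the outline is a rectangle x -60..60, y -42..42 mm, with a corner x below -35, y above 17 cut out, and a tab x 14..50 that reaches from y -42 to y -62.
- cover_tab (a point): Point over the middle of that cover's tab: 32 mm along x and -52 mm along y from cover_mid, same height.
- spare_mid (a point): The spare cover, mirror image (y reversed) of the one that fits, same knob and point; does not fit. Leave alone.
- bottle_mid (a point): White pill bottle, 48 mm diameter, 95 mm high, standing in the recess at the start; the point is at its middle, 47.5 mm above its foot. About 0.14 kg.
- bottle: The same bottle; origin at the centre of its underside.
- cover: The same cover that fits; origin on its underside, below the knob axis.
- tray: Fixed open steel tray, outer 105 (x) by 150 (y) by 25 mm high, walls and floor 4 mm; origin at the centre of its underside, x and y along its sides. A jar stands in its -y half; the +y half is free.
- jar_a_mid (a point): Beside the fitting cover, off its long edge opposite the tab: a squat amber jar with white cap, 44 mm diameter, 60 mm high; the point is at its middle, 30 mm above its foot; leave it alone. 
- jar_b_mid (a point): Beside the spare cover: a squat amber jar with white cap, 44 mm diameter, 60 mm high; the point is at its middle, 30 mm above its foot; leave it alone. 
- jar_c_mid (a point): In the tray's -y half: a squat amber jar with white cap, 44 mm diameter, 60 mm high; the point is at its middle, 30 mm above its foot; leave it alone. 
- carton: Medicine carton standing on the worktop, 55 by 95 by 100 mm high, origin under its centre; leave it alone.
- spatula: Spatula lying flat beyond the counter and tray, 160 mm long along its x, origin near its middle; leave it alone.
Things that resemble listed ones, but are neither listed nor needed, are in the scene too. Leave any pink or purple look-alike of the cover alone. There is more than one size of the bottle; the job needs the smaller.

How it is judged (in metres and radians):
On the way, in this order (a step that is already met when the one before it is completed fails the run):
1. the bottle stands upright and released on the floor of the tray (x of bottle_mid in the frame of tray between -0.03 and 0.03 m and y of bottle_mid in the frame of tray between -0.075 and 0.075 m and z of bottle_mid in the frame of tray between 0.04 and 0.06 m and angle between bottle_mid's own z axis and vertical below 0.15 rad and contact force between bottle and the fingers below 0.1 N and linear speed of bottle below 0.02 m/s), for 0.2 s.
2. the matching cover lies flush in the recess, turned the right way (horizontal distance between cover_mid and recess below 0.006 m and horizontal distance between cover_tab and recess_tab below 0.007 m and z of cover_mid in the frame of recess between -0.003 and 0.003 m and z of cover_tab in the frame of recess_tab between -0.003 and 0.003 m), for 0.2 s.
3. the latch is fully home over the seated cover (all of step 2 and value of joint latch below 0.006 m), for 0.2 s.
At the end, for the whole second after the job is handed in: The bottle stands upright (within 0.15 rad) on the tray's floor; the matching cover lies in the recess, knob centre within 6 mm and tab within 7 mm of their places and within 3 mm of flush height; the latch reads below 6 mm; all released and at rest (all of step 1 and all of step 3 and linear speed of cover below 0.02 m/s); the robot touches nothing.
It fails at once if the bottle is knocked over (angle between bottle_mid's own z axis and vertical above 0.8 rad).
It fails at once if the spare cover is moved (distance of spare_mid from where it was at the start of the episode above 0.03 m).
It fails at once if a jar, the carton or the spatula is pushed away or tipped (distance of any of jar_a_mid, jar_b_mid, jar_c_mid, carton, spatula from where it was at the start of the episode above 0.03 m or angle between any of jar_a_mid, jar_b_mid, jar_c_mid, carton, spatula's own z axis and vertical above 0.4 rad).
It also fails if it takes over 72 s, if anything falls off the work surface, if the arm or the gripper's body presses on something with over 40 N, if the wrist force passes 120 N, or if a joint passes its speed limit or range.

### The arm

A 7-joint arm with a two-finger parallel gripper is mounted at the origin on the work surface. World frame = base frame: x ahead of the robot, y to its left, z up, the work surface at z = 0. Lengths are in m, angles in degrees, forces in N, time in s.
With the tool pointing down it reaches from about 0.35 to 0.9 m from the base axis. Payload 19.9 kg.
Tool frame: the origin (TCP) lies midway between the tips of the shut fingers; the grasp point (between the pads) lies 19 mm behind it (manip.hold_point_z is the distance from the TCP to the grasp point, in m); z points along the fingers, y is the line along which they close (so a half turn about z gives the same grasp; the last joint's range is limited). The gripper opens to 85 mm and grips with 20 to 120 N. Pads are 22 mm wide; open, the fingers measure 114 mm over their backs; the gripper's body (76 mm by 85 mm) begins 54 mm behind the grasp point. The pads swing forward as they close: fully open they stand 13 mm farther back than shut.
Start: joints at [-67.122, 23.915, -0.59, 92.452, 0.269, 63.638, -3.037], TCP at [0.267, 0.565, 0.231] pointing down, gripper open.
Joint ranges: [-161.28, 161.28], [-22.2, 115.67], [-73.04, 71.86], [3.21, 147.25], [-68.34, 248.33], [10.77, 114.83], [-161.83, 161.83]. Speed limits (degrees/s): [108.29, 108.29, 136.94, 136.94, 172.46, 172.46, 172.46].

### API

Orientations are given as a 3x3 rotation matrix whose columns are the frame's x, y, z axes.
In Python, from bench import get_state, imaging, manip, models gives the robot as it stands.
- The arm moves only by the shell command python3 -m handwheel 'ROWS' [FORCE]. ROWS is JSON, a list of rows, each an object of numbers: "tx", "ty", "tz": the shift along the world's x, y, z in m; "rx", "ry", "rz": the turn, a rotation vector about the world's x, y, z in degrees; "grip": the finger opening in m, from 0 to 0.0854. A call has 1 to 10 rows; each row is the pose to reach, as a shift and turn from the pose commanded when the call began; what a row does not reach only later rows make up. A row lasts 1/10 s, in which the tool goes at most 50 mm and 8.59 degrees, less where a joint would pass 70% of its speed; a pose out of reach is approached as far as the arm can. A call with a gripper value outside its range is refused whole. The fingers move at their own pace and stop on an object; FORCE is the grip in N (left out, the last holds). Time passes only in rows, so rows that repeat a pose let the fingers close. It gives the time, the measured TCP pose, the force, the opening and the grip force at its end, in the units of the state.
- get_state(): the state, without advancing time (a new reading comes with each control period).
- imaging.read_camera(name): name is "scene" or "top"; returns a dict with "color" (384x512x3 uint8, blue, green, red), "z_map" (384x512 float32, m along the optical axis (not along the pixel's ray), 0 where there is no reading), "fovy" (degrees; the focal length in pixels is half the picture's height over the tangent of half this angle, whatever the lens; pixels are square), "cx", "cy" (the principal point, pixels), "cam_to_world" (4x4, takes a point from camera to world coordinates). Camera axes: x right, y down, z forward; pixel columns grow to the right and rows downward; lengths in m; the calibration is good to about 2 mm. A picture is of the moment at which its call begins.
- manip.sign_off(): hands the job in; it is judged then, once.
Trained networks look in the newest picture that a camera, given by its name, has taken for a name from the list of things; names that differ only in an ending like _2 or _b are one class to them, and where a whole thing is asked for, a point or a joint stands for the part that bears it (a point fixed in the world has none). Each returns a list of dicts, best first, with "p" (0 to 1); they miss things now and then, are a little off and sometimes report something else, mostly with a low value. They report only what shows in the picture. A call takes as long as a camera call. They do not tell look-alikes from the thing itself.
- models.look_for(camera, label): "rect" ([left, top, right, bottom] as shares, 0 to 1, of the picture: columns of its width, rows of its height, round what is visible of it).
- models.mark_of(camera, label): "xy" ([column, row] as shares, 0 to 1, of the picture: columns of its width, rows of its height: a listed point, or the origin of a listed thing).
The state is a dict: "t": time; "joint_pos": joint angles; "joint_velocities": joint speeds; "joint_efforts": joint torques, N m; "tcp_pos": TCP position; "ee_rot": TCP orientation; "force": force on the tool from outside, world axes, zero at the start; "wrist_torque": the same for the moment, N m; "width": finger opening in m; "gripper_force": force on a finger pad.
Only numpy, scipy, OpenCV 4.12 (cv2) and the standard library are available. Lean on these libraries where they do the work, as an engineer would, in place of code of your own. Each camera call takes 0.05 s, during which the arm holds its last target. There are 200 camera calls.

## Working session

There is one attempt and no reset: what is moved stays moved. The work goes in short steps, Python scripts to look and compute and a shell command to move; the robot and the scene stay as the last step left them, time stands still between calls to the robot, and variables do not carry over. Pictures are saved under pics/ and viewed, at most 10 in all, crops included, and the job is handed in when it is done.

```bash
mkdir -p pics; ls; cat > h.py <<'E'
import numpy as np, cv2
from bench import get_state, imaging, manip, models
def cam(n):
    c=imaging.read_camera(n); c['f']=192/np.tan(np.radians(c['fovy'])/2); return c
def ray(c,u,v,z):
    "intersect pixel ray with world height z"
    T=np.array(c['cam_to_world']); d=T[:3,:3]@np.array([(u-c['cx'])/c['f'],(v-c['cy'])/c['f'],1]); o=T[:3,3]
    return o+d*(z-o[2])/d[2]
def cloud(c):
    v,u=np.mgrid[:384,:512]; z=c['z_map']; T=np.array(c['cam_to_world'])
    p=np.stack([(u-c['cx'])/c['f']*z,(v-c['cy'])/c['f']*z,z],-1)
    return p@T[:3,:3].T+T[:3,3]
E
python3 - <<'E'
from h import *
a=[]
for n in ("scene","top"):
    c=cam(n); cv2.imwrite(f'pics/{n}0.png',c['color']); np.savez(f'/tmp/{n}.npz',**c)
    P=cloud(c)
    print(n,c['fovy'],c['cx'],c['cy'],np.round(c['cam_to_world'],3).tolist())
    for l in ["counter","recess","recess_tab","latch_post","cover_mid","cover_tab","spare_mid","bottle_mid","tray","jar_a_mid","carton","spatula"]:
        r=models.mark_of(n,l)
        print(l,[(round(q['p'],2),round(q['xy'][0]*512),round(q['xy'][1]*384),np.round(P[min(383,int(q['xy'][1]*384)),min(511,int(q['xy'][0]*512))],3).tolist()) for q in r[:4]])
print(get_state())
E
```

```text
pics
scene 56.068610263239485 258.1918672403636 192.86868982315025 [[0.716, 0.583, -0.383, 0.899], [0.698, -0.604, 0.386, -0.5], [-0.006, -0.543, -0.839, 0.901], [0.0, 0.0, 0.0, 1.0]]
counter [(0.65, 334, 151, [0.571, 0.152, 0.061])]
recess [(0.75, 336, 130, [0.553, 0.165, 0.129])]
recess_tab [(0.73, 337, 148, [0.572, 0.165, 0.059])]
latch_post [(0.69, 351, 121, [0.548, 0.262, 0.09])]
cover_mid [(0.96, 118, 270, [0.417, -0.512, 0.049]), (0.92, 150, 188, [0.276, -0.311, 0.048]), (0.73, 231, 264, [0.605, -0.307, 0.047]), (0.16, 333, 128, [0.548, 0.161, 0.132])]
cover_tab [(0.91, 212, 249, [0.526, -0.307, 0.009]), (0.74, 106, 257, [0.343, -0.514, 0.012]), (0.66, 143, 205, [0.275, -0.349, 0.003])]
spare_mid [(0.98, 229, 189, [0.437, -0.156, 0.049])]
bottle_mid [(0.82, 287, 115, [0.392, 0.136, 0.098]), (0.67, 330, 130, [0.539, 0.157, 0.12]), (0.27, 360, 237, [0.789, -0.005, 0.019])]
tray [(0.61, 293, 229, [0.644, -0.108, 0.008])]
jar_a_mid [(0.84, 219, 295, [0.646, -0.383, 0.061])]
carton [(0.68, 174, 230, [0.441, -0.35, 0.065]), (0.31, 214, 249, [0.529, -0.302, 0.012])]
spatula [(0.76, 3
[... 1293 characters left out ...]
 'joint_velocities': array([-0.10301516, -0.05133009, -0.04717653,  0.02706541, -0.00123765,
        0.04091296,  0.0801314 ]), 'joint_efforts': array([-8.79153376e-04, -8.64212966e+01,  6.77775051e-01, -4.35200894e+01,
        1.91535795e-02,  2.07868994e-03, -2.35239020e-05]), 'tcp_pos': array([0.26664555, 0.56525754, 0.23127196]), 'ee_rot': array([[-9.04405014e-01,  4.26675016e-01, -2.47308813e-05],
       [ 4.26675017e-01,  9.04405014e-01, -2.60190606e-05],
       [ 1.12650499e-05, -3.40838181e-05, -9.99999999e-01]]), 'force': array([-0.5386826 , -0.33784308,  0.0996996 ]), 'wrist_torque': array([-0.05693324,  0.0342289 ,  0.05285306]), 'gripper_force': 0.0, 'width': 0.08577521020902368}
```

```bash
python3 -c "
import cv2
for n in ('scene','top'):
    cv2.imwrite(f'pics/{n}0b.png',cv2.resize(cv2.imread(f'pics/{n}0.png'),(800,600),interpolation=cv2.INTER_CUBIC))"
```

```text
(no output)
```

View pics/top0b.png

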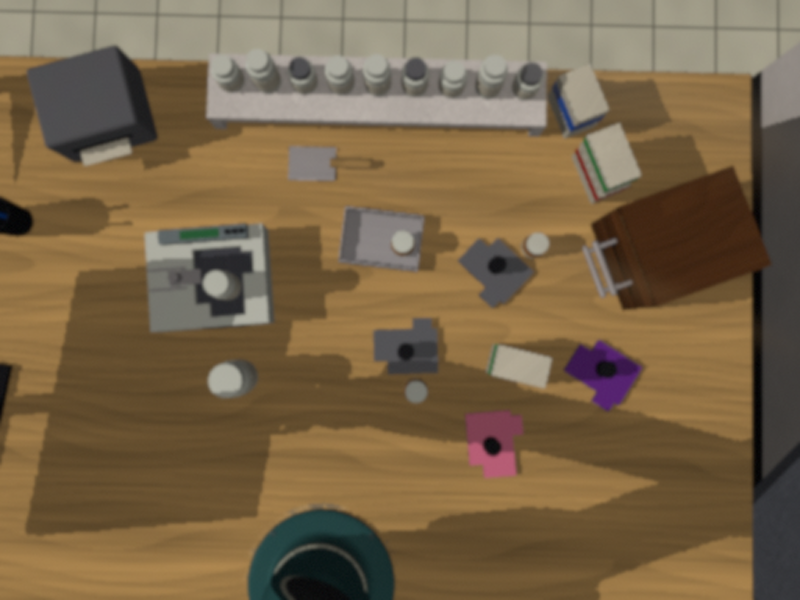

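View pics/scene0b.png

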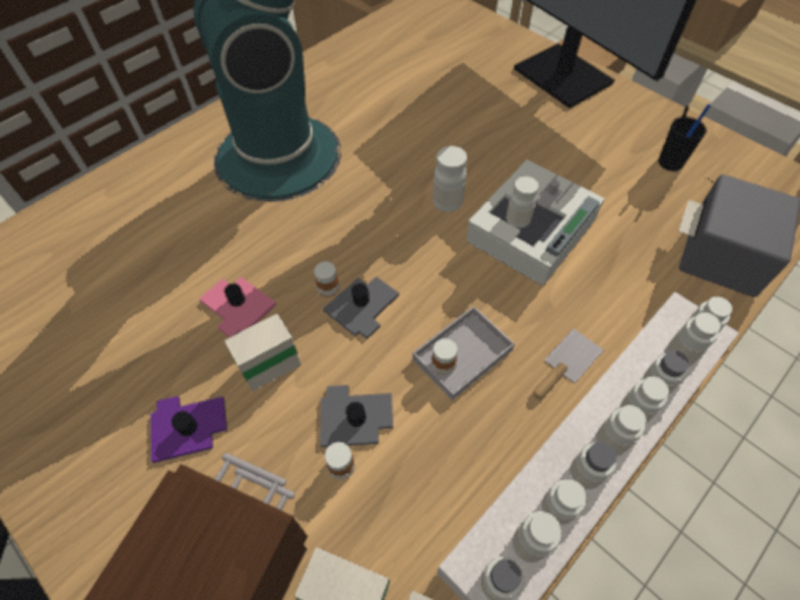

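```bash
cat > fit.py <<'E'
from h import *
from scipy.optimize import minimize
from matplotlib.path import Path
E
cat > fit.py <<'E'
from h import *
from scipy.optimize import minimize
OUT=np.array([[-60,-42],[14,-42],[14,-62],[50,-62],[50,-42],[60,-42],[60,42],[-35,42],[-35,17],[-60,17]])/1000.
def rot(a): return np.array([[np.cos(a),-np.sin(a)],[np.sin(a),np.cos(a)]])
def fitplate(mask,org,res,x0,mir=1,n=16):
    """mask: rectified top-down bool image [ix,iy], dist. transform based IoU fit"""
    best=None
    o=OUT*[1,mir]
    def poly(p): return ((o@rot(p[2]).T+p[:2]-org)/res)
    def cost(p):
        m=np.zeros(mask.shape,np.uint8); q=poly(p)[:,::-1]
        cv2.fillPoly(m,[np.round(q*16).astype(np.int32)],1,shift=4)
        return -(m.astype(bool)&mask).sum()/max(1,(m.astype(bool)|mask).sum())
    for a in np.arange(n)*2*np.pi/n:
        s=np.array([*x0,a])
        r=minimize(cost,s,method='Nelder-Mead',options=dict(initial_simplex=s+np.array([[0,0,0],[.012,0,0],[0,.012,0],[0,0,.3]]),maxiter=150))
        if best is None or r.fun<best.fun: best=r
    return best
def rectify(c,org,n,res,z):
    i,j=np.mgrid[:n,:n]; W=np.stack([org[0]+i*res,org[1]+j*res,np.full(i.shape,z)],-1)
    T=np.array(c['cam_to_world']); q=(W-T[:3,3])@T[:3,:3]
    return cv2.remap(c['color'],(q[...,0]/q[...,2]*c['f']+c['cx']).astype(np.float32),(q[...,1]/q[...,2]*c['f']+c['cy']).astype(np.float32),cv2.INTER_CUBIC)
E
python3 - <<'E'
from fit import *
tiles=[]
for n in ("top","scene"):
    c={k:v for k,v in np.load(f'/tmp/{n}.npz').items()}
    P=cloud(c)
    for ctr in ((.610,-.322),(.437,-.156)):
        org=np.array(ctr)-.11; res=.001
        im=rectify(c,org,220,res,.010)
        hsv=cv2.cvtColor(im,cv2.COLOR_BGR2HSV); m=(hsv[...,1]<70)&(hsv[...,2]<125)
        k,l,s,_=cv2.connectedComponentsWithStats(m.astype(np.uint8)); m=l==1+np.argmax(s[1:,4])
        for mir in (1,-1):
            r=fitplate(m,org,res,ctr,mir); print(n,ctr,mir,round(r.fun,3),np.round(r.x[:2],4),round(np.degrees(r.x[2]),1))
        tiles.append(np.vstack([im[::-1,::-1],cv2.cvtColor(m[::-1,::-1].astype(np.uint8)*255,cv2.COLOR_GRAY2BGR)]))
    x,y,z=P[...,0],P[...,1],P[...,2]
    def box(s): 
        q=P[s][:,:2].astype(np.float32); return np.round(cv2.minAreaRect(q),4).tolist() if 0 else [len(q),np.round(cv2.minAreaRect(q)[0],4),np.round(cv2.minAreaRect(q)[1],4),cv2.minAreaRect(q)[2]]
    k=(x>.42)&(x<.70)&(y>.03)&(y<.35)&(c['z_map']>0)
    print('counter',box(k&(z>.05)&(z<.08)), 'deck z',np.median(z[k&(z>.06)&(z<.08)]))
    s=k&(z>.135)&(z<.2)&(y<.23); print('bottle top',s.sum(),np.median(P[s],0), P[s].min(0),P[s].max(0))
    s=(x>.55)&(x<.75)&(y>-.22)&(y<.02)&(z>.016)&(z<.032); print('tray',box(s))
    s=(x>.55)&(x<.75)&(y>-.22)&(y<.02)&(z>.045); print('jarc',P[s].mean(0))
    s=(x>.3)&(x<.45)&(y>.08)&(y<.22)&(z>.06); print('bigbottle',np.median(P[s],0),P[s].max(0))
    print(np.round([ray(c,q['xy'][0]*512,q['xy'][1]*384,.091) for q in models.mark_of(n,'latch_post')],3))
cv2.imwrite('pics/covers.png',np.hstack(tiles)[:, :880].repeat(1,0)[:, :800])
E
```

```text
top (0.61, -0.322) 1 -0.963 [ 0.5981 -0.3125] 227.6
top (0.61, -0.322) -1 -0.809 [ 0.5904 -0.3187] 379.8
top (0.437, -0.156) 1 -0.807 [ 0.4364 -0.156 ] 120.8
top (0.437, -0.156) -1 -0.939 [ 0.4345 -0.1457] 272.9
counter [3961, array([0.561 , 0.2179]), array([0.1803, 0.2151]), 5.9151201248168945] deck z 0.06993426496575017
bottle top 225 [0.54535549 0.17776422 0.15519414] [0.52454618 0.15780771 0.13876891] [0.5647172  0.19959729 0.16111443]
tray [288, array([ 0.6461, -0.094 ]), array([0.1502, 0.1062]), 84.57876586914062]
jarc [ 0.63465563 -0.1350161   0.06457204]
bigbottle [0.38211265 0.15463194 0.12783496] [0.41263691 0.19177192 0.13528576]
[[0.554 0.261 0.091]
 [0.586 0.137 0.091]]
scene (0.61, -0.322) 1 -0.965 [ 0.5981 -0.3126] 227.1
scene (0.61, -0.322) -1 -0.824 [ 0.5889 -0.3183] 19.1
scene (0.437, -0.156) 1 -0.817 [ 0.4374 -0.1571] 121.0
scene (0.437, -0.156) -1 -0.975 [ 0.4341 -0.1473] 272.9
counter [2493, array([0.5577, 0.2195]), array([0.1818, 0.2198]), 5.840640544891357] deck z 0.07072228197340596
bottle top 199 [0.54546852 0.17207349 0.15564163] [0.52164543 0.1575644  0.13504749] [0.56397342 0.19957978 0.16015562]
tray [478, array([ 0.6431, -0.0934]), array([0.1511, 0.1066]), 84.73590850830078]
jarc [ 0.6353448  -0.13673718  0.06366698]
bigbottle [0.38898758 0.14844561 0.11363745] [0.41077579 0.19136707 0.13474535]
[[0.551 0.259 0.091]]
```

View pics/covers.png

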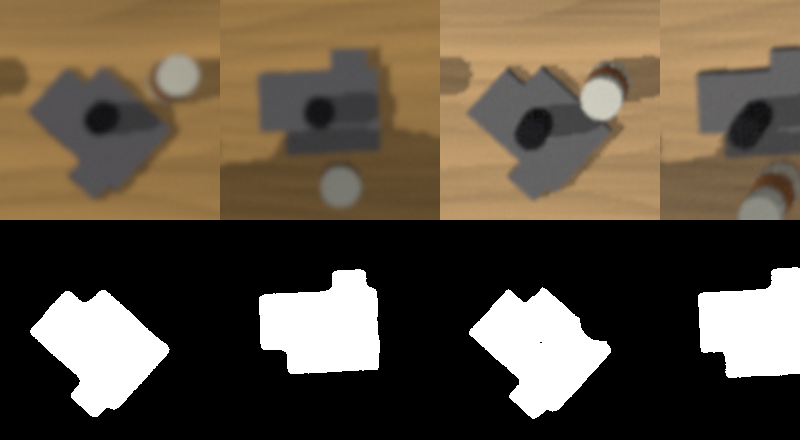

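The top view shows four covers. The two grey ones have their knobs at about (323,166) and (260,226), and the other two are pink at (315,285) and purple at (388,236). The grey one at (323,166) is the one to use: its outline fits unmirrored in both cameras (IoU 0.96 against 0.81 mirrored), and jar A stands off its long edge opposite the tab. The enlarged crop confirms it. The grey one at (260,226) fits only mirrored, so it is the spare. For the bottle, I want the smaller one in the recess at (140,180); the bigger one at (148,239) stands on the worktop.

I'm moving above the bottle.

```bash
python3 -m handwheel '[{"tx":0.278,"ty":-0.387,"rz":-65,"grip":0.085},{"tx":0.278,"ty":-0.387,"rz":-65},{"tx":0.278,"ty":-0.387,"rz":-65},{"tx":0.278,"ty":-0.387,"rz":-65},{"tx":0.278,"ty":-0.387,"rz":-65},{"tx":0.278,"ty":-0.387,"rz":-65},{"tx":0.278,"ty":-0.387,"rz":-65},{"tx":0.278,"ty":-0.387,"rz":-65},{"tx":0.278,"ty":-0.387,"rz":-65},{"tx":0.278,"ty":-0.387,"rz":-65}]' 60
```

```text
invalid input at $[0]: expected keys tx, ty, tz, rx, ry, rz, grip
```

```bash
python3 -m handwheel '[{"tx":0.278,"ty":-0.387,"tz":0,"rx":0,"ry":0,"rz":-65,"grip":0.085},{"tx":0.278,"ty":-0.387,"tz":0,"rx":0,"ry":0,"rz":-65,"grip":0.085},{"tx":0.278,"ty":-0.387,"tz":0,"rx":0,"ry":0,"rz":-65,"grip":0.085},{"tx":0.278,"ty":-0.387,"tz":0,"rx":0,"ry":0,"rz":-65,"grip":0.085},{"tx":0.278,"ty":-0.387,"tz":0,"rx":0,"ry":0,"rz":-65,"grip":0.085},{"tx":0.278,"ty":-0.387,"tz":0,"rx":0,"ry":0,"rz":-65,"grip":0.085},{"tx":0.278,"ty":-0.387,"tz":0,"rx":0,"ry":0,"rz":-65,"grip":0.085},{"tx":0.278,"ty":-0.387,"tz":0,"rx":0,"ry":0,"rz":-65,"grip":0.085},{"tx":0.278,"ty":-0.387,"tz":0,"rx":0,"ry":0,"rz":-65,"grip":0.085},{"tx":0.278,"ty":-0.387,"tz":0,"rx":0,"ry":0,"rz":-65,"grip":0.085}]' 60
```

```text
t: 2.4
tcp_pos: [0.5466, 0.1742, 0.2316]
ee_rot: [[0.008, 1.0, 0.001], [1.0, -0.008, -0.001], [-0.001, 0.001, -1.0]]
force: [-0.2, -0.4, 0.6]
width: 0.0851
gripper_force: 0.0
```

```bash
python3 -m handwheel '[{"tx":0,"ty":0,"tz":0,"rx":0,"ry":0,"rz":0,"grip":0.085},{"tx":0,"ty":0,"tz":-0.04,"rx":0,"ry":0,"rz":0,"grip":0.085},{"tx":0,"ty":0,"tz":-0.08,"rx":0,"ry":0,"rz":0,"grip":0.085},{"tx":0,"ty":0,"tz":-0.11,"rx":0,"ry":0,"rz":0,"grip":0.085},{"tx":0,"ty":0,"tz":-0.135,"rx":0,"ry":0,"rz":0,"grip":0.085},{"tx":0,"ty":0,"tz":-0.14,"rx":0,"ry":0,"rz":0,"grip":0.085},{"tx":0,"ty":0,"tz":-0.14,"rx":0,"ry":0,"rz":0,"grip":0.085}]' 60 && python3 -m handwheel '[{"tx":0,"ty":0,"tz":0,"rx":0,"ry":0,"rz":0,"grip":0.03},{"tx":0,"ty":0,"tz":0,"rx":0,"ry":0,"rz":0,"grip":0.03},{"tx":0,"ty":0,"tz":0,"rx":0,"ry":0,"rz":0,"grip":0.03},{"tx":0,"ty":0,"tz":0,"rx":0,"ry":0,"rz":0,"grip":0.03},{"tx":0,"ty":0,"tz":0,"rx":0,"ry":0,"rz":0,"grip":0.03},{"tx":0,"ty":0,"tz":0,"rx":0,"ry":0,"rz":0,"grip":0.03}]' 50
```

```text
t: 3.1
tcp_pos: [0.5444, 0.1785, 0.0912]
ee_rot: [[0.004, 1.0, -0.001], [1.0, -0.004, -0.0], [-0.0, -0.001, -1.0]]
force: [-0.1, 0.5, 0.9]
width: 0.0849
gripper_force: 0.0
t: 3.7
tcp_pos: [0.5447, 0.1786, 0.0929]
ee_rot: [[0.004, 1.0, 0.0], [1.0, -0.004, 0.001], [0.001, 0.0, -1.0]]
force: [-9.8, -0.7, 18.4]
width: 0.0466
gripper_force: 47.6
```

```bash
python3 -m handwheel '[{"tx":0,"ty":0,"tz":0.02,"rx":0,"ry":0,"rz":0,"grip":0.03},{"tx":0,"ty":0,"tz":0.04,"rx":0,"ry":0,"rz":0,"grip":0.03},{"tx":0,"ty":0,"tz":0.06,"rx":0,"ry":0,"rz":0,"grip":0.03},{"tx":0,"ty":0,"tz":0.08,"rx":0,"ry":0,"rz":0,"grip":0.03},{"tx":0,"ty":0,"tz":0.09,"rx":0,"ry":0,"rz":0,"grip":0.03},{"tx":0,"ty":0,"tz":0.09,"rx":0,"ry":0,"rz":0,"grip":0.03}]' && python3 -m handwheel '[{"tx":0.015,"ty":-0.03,"tz":0,"rx":0,"ry":0,"rz":0,"grip":0.03},{"tx":0.03,"ty":-0.06,"tz":0,"rx":0,"ry":0,"rz":0,"grip":0.03},{"tx":0.045,"ty":-0.1,"tz":0,"rx":0,"ry":0,"rz":0,"grip":0.03},{"tx":0.06,"ty":-0.14,"tz":0,"rx":0,"ry":0,"rz":0,"grip":0.03},{"tx":0.075,"ty":-0.18,"tz":0,"rx":0,"ry":0,"rz":0,"grip":0.03},{"tx":0.09,"ty":-0.21,"tz":0,"rx":0,"ry":0,"rz":0,"grip":0.03},{"tx":0.1,"ty":-0.23,"tz":0,"rx":0,"ry":0,"rz":0,"grip":0.03},{"tx":0.103,"ty":-0.236,"tz":0,"rx":0,"ry":0,"rz":0,"grip":0.03},{"tx":0.103,"ty":-0.236,"tz":0,"rx":0,"ry":0,"rz":0,"grip":0.03},{"tx":0.103,"ty":-0.236,"tz":0,"rx":0,"ry":0,"rz":0,"grip":0.03}]' && python3 - <<'E'
from fit import *
c=cam('scene');cv2.imwrite('pics/s1.png',cv2.resize(c['color'][80:330,150:462],(780,625))[:600])
c=cam('top');np.savez('/tmp/top1.npz',**c)
s=np.load('/tmp/top1.npz');c=dict(s)
# recess fit on deck plane
for n in('top','scene'):
    c=cam(n)
    org=np.array([.553,.1955])-.13; im=rectify(c,org,260,.001,.070)
    cv2.imwrite(f'pics/rec_{n}.png',cv2.resize(im[::-1,::-1],(520,520)))
    np.save(f'/tmp/rec_{n}.npy',im)
    print([(round(q['p'],2),np.round(ray(c,q['xy'][0]*512,q['xy'][1]*384,.088),4)) for q in models.mark_of(n,'recess')],[(round(q['p'],2),np.round(ray(c,q['xy'][0]*512,q['xy'][1]*384,.088),4)) for q in models.mark_of(n,'recess_tab')],[(round(q['p'],2),np.round(ray(c,q['xy'][0]*512,q['xy'][1]*384,.091),4)) for q in models.mark_of(n,'latch_post')])
a=[cv2.imread(f'pics/rec_{n}.png') for n in('top','scene')]
cv2.imwrite('pics/rec.png',cv2.resize(np.hstack(a),(800,400)))
E
```

```text
t: 4.3
tcp_pos: [0.5453, 0.1786, 0.1827]
ee_rot: [[0.004, 1.0, 0.002], [1.0, -0.004, 0.001], [0.001, 0.002, -1.0]]
force: [0.1, -1.2, -0.8]
width: 0.0465
gripper_force: 50.7
t: 5.3
tcp_pos: [0.6472, -0.0565, 0.1806]
ee_rot: [[0.003, 1.0, -0.001], [1.0, -0.003, 0.001], [0.001, -0.001, -1.0]]
force: [0.0, 0.6, 0.0]
width: 0.0468
gripper_force: 50.7
[(0.57, array([0.5476, 0.1939, 0.088 ]))] [(0.91, array([0.5811, 0.1484, 0.088 ])), (0.73, array([ 0.3724, -0.164 ,  0.088 ])), (0.37, array([ 0.6447, -0.0978,  0.088 ]))] [(0.46, array([0.5573, 0.2554, 0.091 ]))]
[(0.81, array([0.541 , 0.1963, 0.088 ]))] [(0.57, array([0.5822, 0.1464, 0.088 ]))] [(0.63, array([0.5509, 0.269 , 0.091 ]))]
```

View pics/s1.png

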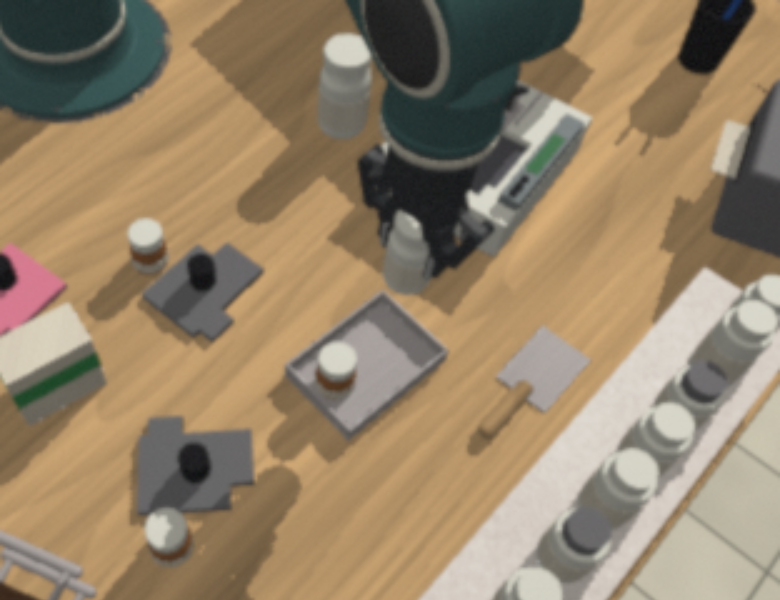

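View pics/rec.png

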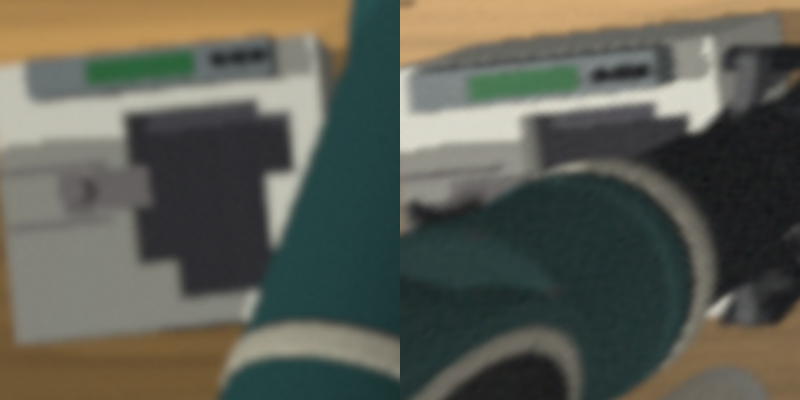

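```bash
python3 -m handwheel '[{"tx":0,"ty":0,"tz":-0.03,"rx":0,"ry":0,"rz":0,"grip":0.03},{"tx":0,"ty":0,"tz":-0.06,"rx":0,"ry":0,"rz":0,"grip":0.03},{"tx":0,"ty":0,"tz":-0.09,"rx":0,"ry":0,"rz":0,"grip":0.03},{"tx":0,"ty":0,"tz":-0.115,"rx":0,"ry":0,"rz":0,"grip":0.03},{"tx":0,"ty":0,"tz":-0.13,"rx":0,"ry":0,"rz":0,"grip":0.03},{"tx":0,"ty":0,"tz":-0.138,"rx":0,"ry":0,"rz":0,"grip":0.03},{"tx":0,"ty":0,"tz":-0.141,"rx":0,"ry":0,"rz":0,"grip":0.03},{"tx":0,"ty":0,"tz":-0.143,"rx":0,"ry":0,"rz":0,"grip":0.03},{"tx":0,"ty":0,"tz":-0.144,"rx":0,"ry":0,"rz":0,"grip":0.03}]' && python3 -m handwheel '[{"tx":0,"ty":0,"tz":-0.001,"rx":0,"ry":0,"rz":0,"grip":0.03},{"tx":0,"ty":0,"tz":-0.001,"rx":0,"ry":0,"rz":0,"grip":0.03}]'
```

```text
t: 6.7
tcp_pos: [0.6482, -0.0578, 0.0381]
ee_rot: [[0.004, 1.0, 0.001], [1.0, -0.004, -0.0], [-0.0, 0.001, -1.0]]
force: [0.4, 1.5, -0.2]
width: 0.0463
gripper_force: 50.7
t: 6.9
tcp_pos: [0.6481, -0.0577, 0.0371]
ee_rot: [[0.004, 1.0, 0.001], [1.0, -0.004, 0.0], [0.0, 0.001, -1.0]]
force: [-1.0, 1.4, 3.4]
width: 0.0466
gripper_force: 51.0
```

```bash
python3 -m handwheel '[{"tx":0,"ty":0,"tz":0,"rx":0,"ry":0,"rz":0,"grip":0.048},{"tx":0,"ty":0,"tz":0,"rx":0,"ry":0,"rz":0,"grip":0.052},{"tx":0,"ty":0,"tz":0,"rx":0,"ry":0,"rz":0,"grip":0.06},{"tx":0,"ty":0,"tz":0,"rx":0,"ry":0,"rz":0,"grip":0.07},{"tx":0,"ty":0,"tz":0,"rx":0,"ry":0,"rz":0,"grip":0.07},{"tx":0,"ty":0,"tz":0,"rx":0,"ry":0,"rz":0,"grip":0.07}]' && python3 -m handwheel '[{"tx":0,"ty":0,"tz":0.03,"rx":0,"ry":0,"rz":0,"grip":0.07},{"tx":0,"ty":0,"tz":0.07,"rx":0,"ry":0,"rz":0,"grip":0.07},{"tx":0,"ty":0,"tz":0.11,"rx":0,"ry":0,"rz":0,"grip":0.07},{"tx":0,"ty":0,"tz":0.15,"rx":0,"ry":0,"rz":0,"grip":0.07},{"tx":0,"ty":-0.1,"tz":0.15,"rx":0,"ry":0,"rz":0,"grip":0.07},{"tx":0,"ty":-0.15,"tz":0.15,"rx":0,"ry":0,"rz":0,"grip":0.04},{"tx":0,"ty":-0.15,"tz":0.15,"rx":0,"ry":0,"rz":0,"grip":0},{"tx":0,"ty":-0.15,"tz":0.15,"rx":0,"ry":0,"rz":0,"grip":0},{"tx":0,"ty":-0.15,"tz":0.15,"rx":0,"ry":0,"rz":0,"grip":0}]' && cat >> fit.py <<'E'
def recess(c,guess=(.553,.1955)):
    org=np.array(guess)-.1; im=rectify(c,org,200,.001,.070)
    hsv=cv2.cvtColor(im,cv2.COLOR_BGR2HSV); m=(hsv[...,2]<85)
    k,l,s,_=cv2.connectedComponentsWithStats(m.astype(np.uint8)); 
    l2=l[100,85]; m=l==(l2 if l2 else 1+np.argmax(s[1:,4]))
    return im,m,org
E
python3 - <<'E'
from fit import *
import fit
o=OUT.copy(); fit.OUT=o+.0025*np.array([[-1,-1],[-1,-1],[-1,-1],[1,-1],[1,-1],[1,-1],[1,1],[-1,1],[-1,1],[-1,1]])
t=[]
for n in('top','scene'):
    c=cam(n); im,m,org=recess(c); r=fitplate(m,org,.001,(.553,.1955),1,8)
    print(n,round(r.fun,3),np.round(r.x[:2],4),round(np.degrees(r.x[2])%360,1))
    P=cloud(c);x,y,z=P[...,0],P[...,1],P[...,2];k=(x>.42)&(x<.70)&(y>.03)&(y<.35)&(c['z_map']>0)
    q=cv2.minAreaRect(P[k&(z>.05)&(z<.08)][:,:2].astype(np.float32)); print('case',q)
    s=(x>.5)&(x<.6)&(y>.22)&(y<.32)&(z>.093); print('post',s.sum(),P[s].mean(0) if s.any() else 0,P[s].max(0) if s.any() else 0)
    s=(x>.55)&(x<.75)&(y>-.22)&(y<.02)&(z>.085)&(z<.12); print('bottle',s.sum(),P[s].min(0),P[s].max(0))
    print([(round(q['p'],2),np.round(ray(c,q['xy'][0]*512,q['xy'][1]*384,.091),4)) for q in models.mark_of(n,'latch_post')])
    t+=[im[::-1,::-1],cv2.cvtColor(m[::-1,::-1].astype(np.uint8)*255,cv2.COLOR_GRAY2BGR)]
cv2.imwrite('pics/rec2.png',np.hstack(t))
E
```

```text
t: 7.5
tcp_pos: [0.6477, -0.0578, 0.0362]
ee_rot: [[0.005, 1.0, -0.0], [1.0, -0.005, -0.0], [-0.0, -0.0, -1.0]]
force: [-0.7, 0.0, 0.1]
width: 0.07
gripper_force: 0.0
t: 8.4
tcp_pos: [0.6472, -0.2094, 0.1861]
ee_rot: [[0.007, 1.0, -0.0], [1.0, -0.007, -0.0], [-0.0, -0.0, -1.0]]
force: [1.2, 1.2, 0.1]
width: 0.0117
gripper_force: 0.0
top -0.846 [0.5504 0.1948] 7.8
case ((0.5613144636154175, 0.21902120113372803), (0.18140576779842377, 0.21637843549251556), 5.878658294677734)
post 38 [0.55732484 0.26659402 0.10449178] [0.56495902 0.27731287 0.11315289]
bottle 196 [ 0.62889966 -0.07815255  0.08861715] [ 0.67024065 -0.03647724  0.10501513]
[(0.73, array([0.5604, 0.2604, 0.091 ]))]
scene -0.623 [0.4959 0.1504] 87.6
case ((0.5582561492919922, 0.2185978889465332), (0.18091179430484772, 0.2182796597480774), 6.190996170043945)
post 34 [0.55605833 0.26532655 0.10253002] [0.56347063 0.27703341 0.10810353]
bottle 221 [ 0.62682821 -0.0779559   0.08576389] [ 0.66954171 -0.03523846  0.10383211]
[(0.73, array([ 0.8061, -0.0501,  0.091 ])), (0.44, array([0.5442, 0.2673, 0.091 ]))]
```

View pics/rec2.png

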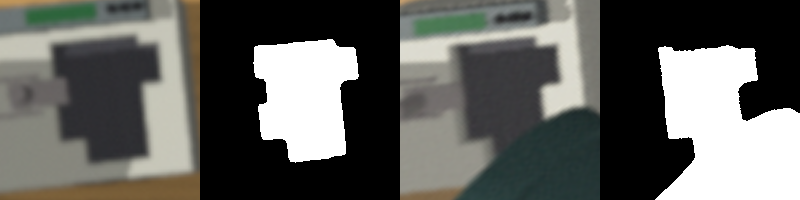

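```bash
python3 -m handwheel '[{"tx":-0.088,"ty":0.444,"tz":0,"rx":0,"ry":0,"rz":6,"grip":0},{"tx":-0.088,"ty":0.444,"tz":0,"rx":0,"ry":0,"rz":6,"grip":0},{"tx":-0.088,"ty":0.444,"tz":0,"rx":0,"ry":0,"rz":6,"grip":0},{"tx":-0.088,"ty":0.444,"tz":0,"rx":0,"ry":0,"rz":6,"grip":0},{"tx":-0.088,"ty":0.444,"tz":0,"rx":0,"ry":0,"rz":6,"grip":0},{"tx":-0.088,"ty":0.444,"tz":0,"rx":0,"ry":0,"rz":6,"grip":0},{"tx":-0.088,"ty":0.444,"tz":0,"rx":0,"ry":0,"rz":6,"grip":0},{"tx":-0.088,"ty":0.444,"tz":0,"rx":0,"ry":0,"rz":6,"grip":0},{"tx":-0.088,"ty":0.444,"tz":0,"rx":0,"ry":0,"rz":6,"grip":0},{"tx":-0.088,"ty":0.444,"tz":0,"rx":0,"ry":0,"rz":6,"grip":0}]' && python3 -m handwheel '[{"tx":0,"ty":0,"tz":0,"rx":0,"ry":0,"rz":0,"grip":0},{"tx":0,"ty":0,"tz":0,"rx":0,"ry":0,"rz":0,"grip":0}]'
```

```text
t: 9.6
tcp_pos: [0.5568, 0.2447, 0.1861]
ee_rot: [[-0.11, 0.994, -0.001], [0.994, 0.11, 0.003], [0.003, -0.001, -1.0]]
force: [-0.6, -1.0, -0.8]
width: -0.0003
gripper_force: 0.0
t: 9.8
tcp_pos: [0.5598, 0.2355, 0.1864]
ee_rot: [[-0.1, 0.995, 0.0], [0.995, 0.1, -0.0], [-0.0, 0.0, -1.0]]
force: [0.3, -0.3, 0.2]
width: -0.0004
gripper_force: 0.0
```

```bash
python3 -m handwheel '[{"tx":0,"ty":0,"tz":-0.03,"rx":0,"ry":0,"rz":0,"grip":0},{"tx":0,"ty":0,"tz":-0.06,"rx":0,"ry":0,"rz":0,"grip":0},{"tx":0,"ty":0,"tz":-0.085,"rx":0,"ry":0,"rz":0,"grip":0},{"tx":0,"ty":0,"tz":-0.097,"rx":0,"ry":0,"rz":0,"grip":0},{"tx":0,"ty":0,"tz":-0.097,"rx":0,"ry":0,"rz":0,"grip":0},{"tx":0,"ty":0,"tz":-0.097,"rx":0,"ry":0,"rz":0,"grip":0}]' && python3 -m handwheel '[{"tx":-0.0005,"ty":0.005,"tz":0,"rx":0,"ry":0,"rz":0,"grip":0},{"tx":-0.001,"ty":0.01,"tz":0,"rx":0,"ry":0,"rz":0,"grip":0},{"tx":-0.0015,"ty":0.015,"tz":0,"rx":0,"ry":0,"rz":0,"grip":0},{"tx":-0.002,"ty":0.02,"tz":0,"rx":0,"ry":0,"rz":0,"grip":0},{"tx":-0.0025,"ty":0.025,"tz":0,"rx":0,"ry":0,"rz":0,"grip":0}]' && python3 -m handwheel '[{"tx":-0.0005,"ty":0.005,"tz":0,"rx":0,"ry":0,"rz":0,"grip":0},{"tx":-0.001,"ty":0.01,"tz":0,"rx":0,"ry":0,"rz":0,"grip":0},{"tx":-0.0015,"ty":0.015,"tz":0,"rx":0,"ry":0,"rz":0,"grip":0},{"tx":-0.002,"ty":0.018,"tz":0,"rx":0,"ry":0,"rz":0,"grip":0},{"tx":-0.002,"ty":0.02,"tz":0,"rx":0,"ry":0,"rz":0,"grip":0},{"tx":-0.002,"ty":0.02,"tz":0,"rx":0,"ry":0,"rz":0,"grip":0}]'
```

```text
t: 10.4
tcp_pos: [0.5604, 0.2358, 0.0903]
ee_rot: [[-0.099, 0.995, 0.001], [0.995, 0.099, 0.0], [0.0, 0.001, -1.0]]
force: [0.4, 0.1, 1.0]
width: -0.0003
gripper_force: 0.0
t: 10.9
tcp_pos: [0.5572, 0.2616, 0.0895]
ee_rot: [[-0.1, 0.995, 0.0], [0.995, 0.1, -0.0], [-0.0, 0.0, -1.0]]
force: [1.3, -3.2, 2.1]
width: -0.0
gripper_force: 1.4
t: 11.5
tcp_pos: [0.555, 0.2817, 0.0892]
ee_rot: [[-0.1, 0.995, -0.0], [0.995, 0.1, 0.0], [0.0, -0.0, -1.0]]
force: [0.0, -0.0, 0.0]
width: 0.0001
gripper_force: 0.0
```

```bash
python3 -m handwheel '[{"tx":0,"ty":0,"tz":0.04,"rx":0,"ry":0,"rz":0,"grip":0},{"tx":0,"ty":0,"tz":0.09,"rx":0,"ry":0,"rz":0,"grip":0},{"tx":0.01,"ty":-0.05,"tz":0.1,"rx":0,"ry":0,"rz":-8,"grip":0},{"tx":0.02,"ty":-0.1,"tz":0.1,"rx":0,"ry":0,"rz":-16,"grip":0},{"tx":0.025,"ty":-0.15,"tz":0.1,"rx":0,"ry":0,"rz":-24,"grip":0},{"tx":0.03,"ty":-0.2,"tz":0.1,"rx":0,"ry":0,"rz":-32,"grip":0},{"tx":0.03,"ty":-0.25,"tz":0.1,"rx":0,"ry":0,"rz":-40,"grip":0},{"tx":0.035,"ty":-0.3,"tz":0.1,"rx":0,"ry":0,"rz":-48,"grip":0},{"tx":0.04,"ty":-0.35,"tz":0.1,"rx":0,"ry":0,"rz":-56,"grip":0},{"tx":0.042,"ty":-0.4,"tz":0.1,"rx":0,"ry":0,"rz":-64,"grip":0}]' && python3 -m handwheel '[{"tx":0,"ty":-0.05,"tz":0,"rx":0,"ry":0,"rz":-8,"grip":0.04},{"tx":0,"ty":-0.1,"tz":0,"rx":0,"ry":0,"rz":-16,"grip":0.05},{"tx":0,"ty":-0.15,"tz":0,"rx":0,"ry":0,"rz":-24,"grip":0.055},{"tx":0,"ty":-0.193,"tz":0,"rx":0,"ry":0,"rz":-32,"grip":0.055},{"tx":0,"ty":-0.193,"tz":0,"rx":0,"ry":0,"rz":-40,"grip":0.055},{"tx":0,"ty":-0.193,"tz":0,"rx":0,"ry":0,"rz":-48,"grip":0.055},{"tx":0,"ty":-0.193,"tz":0,"rx":0,"ry":0,"rz":-56,"grip":0.055},{"tx":0,"ty":-0.193,"tz":0,"rx":0,"ry":0,"rz":-62,"grip":0.055},{"tx":0,"ty":-0.193,"tz":0,"rx":0,"ry":0,"rz":-62,"grip":0.055},{"tx":0,"ty":-0.193,"tz":0,"rx":0,"ry":0,"rz":-62,"grip":0.055}]' && python3 - <<'E'
from fit import *
import fit
print(get_state()['joint_pos'].round(1))
fit.OUT=OUT+.0025*np.array([[-1,-1],[-1,-1],[-1,-1],[1,-1],[1,-1],[1,-1],[1,1],[-1,1],[-1,1],[-1,1]])
t=[]
for n in('top','scene'):
    c=cam(n); np.savez(f'/tmp/{n}2.npz',**c)
    org=np.array([.553,.1955])-.1; im=rectify(c,org,200,.001,.070)
    P=cloud(c);x,y,z=P[...,0],P[...,1],P[...,2]
    s=(x>.5)&(x<.6)&(y>.24)&(y<.36)&(z>.093)&(c['z_map']>0); print('post',s.sum(),P[s].mean(0) if s.any() else 0)
    for th in (100,115,130):
        m=cv2.cvtColor(im,cv2.COLOR_BGR2GRAY)<th
        m[:, :]&=True
        k,l,s,_=cv2.connectedComponentsWithStats(m.astype(np.uint8)); m=l==l[100,85]
        r=fitplate(m,org,.001,(.553,.1955),1,1); print(n,th,m.sum(),round(r.fun,3),np.round(r.x[:2],4),round(np.degrees(r.x[2]),1))
        t.append(m[::-1,::-1].astype(np.uint8)*255)
    t.append(cv2.cvtColor(im,cv2.COLOR_BGR2GRAY)[::-1,::-1])
cv2.imwrite('pics/rec3.png',np.vstack([np.hstack(t[:4]),np.hstack(t[4:])]))
E
```

```text
t: 12.5
tcp_pos: [0.597, -0.1164, 0.1894]
ee_rot: [[0.853, 0.522, 0.0], [0.522, -0.853, 0.001], [0.001, -0.0, -1.0]]
force: [1.6, 0.2, -0.5]
width: 0.0001
gripper_force: 0.0
t: 13.5
tcp_pos: [0.5971, -0.3076, 0.1891]
ee_rot: [[0.866, -0.501, -0.0], [-0.501, -0.866, 0.0], [-0.0, -0.0, -1.0]]
force: [-0.3, -1.1, -0.8]
width: 0.0549
gripper_force: 0.0
[ -8.5  40.5  51.6  88.7 -33.5  67.3 -70.4]
post 41 [0.55378344 0.29942882 0.10358539]
top 100 10438 -0.908 [0.5497 0.195 ] 7.0
top 115 10949 -0.952 [0.5501 0.1965] 6.4
top 130 11601 -0.963 [0.5502 0.1967] 6.0
post 39 [0.55227868 0.29907357 0.10235686]
scene 100 9424 -0.822 [0.55   0.1948] 4.0
scene 115 10012 -0.871 [0.5482 0.1963] 6.5
scene 130 10783 -0.937 [0.5488 0.1958] 6.3
```

View pics/rec3.png

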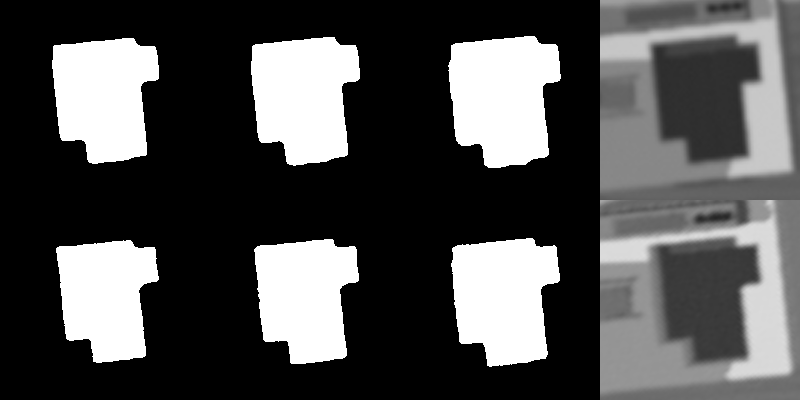

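```bash
python3 -m handwheel '[{"tx":0,"ty":0,"tz":-0.04,"rx":0,"ry":0,"rz":0,"grip":0.055},{"tx":0,"ty":0,"tz":-0.08,"rx":0,"ry":0,"rz":0,"grip":0.055},{"tx":0,"ty":0,"tz":-0.12,"rx":0,"ry":0,"rz":0,"grip":0.055},{"tx":0,"ty":0,"tz":-0.12,"rx":0,"ry":0,"rz":0,"grip":0.055}]' && python3 -c "
from h import *
print(get_state()['joint_pos'].round(1))
for n in('top','scene'):
    c=cam(n)
    print(n,[(round(q['p'],2),np.round(ray(c,q['xy'][0]*512,q['xy'][1]*384,.028),4)) for q in models.mark_of(n,'cover_mid')])
c={k:v for k,v in np.load('/tmp/top.npz').items()}
for n in('top','scene'):
    c={k:v for k,v in np.load(f'/tmp/{n}.npz').items()}
    P=cloud(c); s=(abs(P[...,0]-.598)<.03)&(abs(P[...,1]+.3125)<.03)&(P[...,2]>.03); print(P[s].min(0),P[s].max(0))
"
```

```text
t: 14.0
tcp_pos: [0.5949, -0.3063, 0.0647]
ee_rot: [[0.865, -0.503, -0.006], [-0.503, -0.865, 0.003], [-0.007, 0.0, -1.0]]
force: [-1.1, 1.3, 0.2]
width: 0.0548
gripper_force: 0.0
[ -5.4  48.1  45.8  93.1 -39.6  56.7 -66.4]
top [(0.93, array([ 0.267 , -0.3157,  0.028 ])), (0.74, array([ 0.4069, -0.5109,  0.028 ])), (0.65, array([ 0.6415, -0.0604,  0.028 ])), (0.36, array([ 0.3613, -0.1701,  0.028 ]))]
scene [(0.83, array([ 0.6046, -0.302 ,  0.028 ])), (0.83, array([ 0.4135, -0.5089,  0.028 ])), (0.7, array([ 0.2584, -0.3031,  0.028 ]))]
[ 0.58465328 -0.32491195  0.03062236] [ 0.61562599 -0.29494705  0.05197452]
[ 0.58203209 -0.325974    0.03080789] [ 0.61342411 -0.29501167  0.0516299 ]
```

```bash
python3 -m handwheel '[{"tx":0.003,"ty":-0.004,"tz":0,"rx":0,"ry":0,"rz":0,"grip":0.055},{"tx":0.003,"ty":-0.004,"tz":0,"rx":0,"ry":0,"rz":0,"grip":0.055},{"tx":0.003,"ty":-0.004,"tz":0,"rx":0,"ry":0,"rz":0,"grip":0.055}]'; python3 -c "
from h import *
print(get_state()['joint_pos'].round(1))"
```

```text
t: 14.5
tcp_pos: [0.6003, -0.3121, 0.07]
ee_rot: [[0.864, -0.504, 0.001], [-0.504, -0.864, -0.0], [0.001, -0.0, -1.0]]
force: [0.1, -0.5, -0.5]
width: 0.0549
gripper_force: 0.0
[ -5.   48.1  46.   92.1 -39.6  57.1 -66.5]
```

```bash
python3 -m handwheel '[{"tx":-0.001,"ty":0.0005,"tz":-0.02,"rx":0,"ry":0,"rz":0,"grip":0.055},{"tx":-0.001,"ty":0.0005,"tz":-0.035,"rx":0,"ry":0,"rz":0,"grip":0.055},{"tx":-0.001,"ty":0.0005,"tz":-0.047,"rx":0,"ry":0,"rz":0,"grip":0.055},{"tx":-0.001,"ty":0.0005,"tz":-0.053,"rx":0,"ry":0,"rz":0,"grip":0.055},{"tx":-0.001,"ty":0.0005,"tz":-0.053,"rx":0,"ry":0,"rz":0,"grip":0.05},{"tx":-0.001,"ty":0.0005,"tz":-0.053,"rx":0,"ry":0,"rz":0,"grip":0.04},{"tx":-0.001,"ty":0.0005,"tz":-0.053,"rx":0,"ry":0,"rz":0,"grip":0.02},{"tx":-0.001,"ty":0.0005,"tz":-0.053,"rx":0,"ry":0,"rz":0,"grip":0.02},{"tx":-0.001,"ty":0.0005,"tz":-0.053,"rx":0,"ry":0,"rz":0,"grip":0.02},{"tx":-0.001,"ty":0.0005,"tz":-0.053,"rx":0,"ry":0,"rz":0,"grip":0.02}]' 90
```

```text
t: 15.5
tcp_pos: [0.5993, -0.3117, 0.0173]
ee_rot: [[0.864, -0.504, 0.001], [-0.504, -0.864, -0.0], [0.001, -0.0, -1.0]]
force: [-0.7, 0.6, 5.3]
width: 0.0298
gripper_force: 88.7
```

```bash
python3 -m handwheel '[{"tx":0,"ty":0,"tz":0.01,"rx":0,"ry":0,"rz":0,"grip":0.02},{"tx":0,"ty":0,"tz":0.03,"rx":0,"ry":0,"rz":0,"grip":0.02},{"tx":0,"ty":0,"tz":0.06,"rx":0,"ry":0,"rz":0,"grip":0.02},{"tx":0,"ty":0,"tz":0.09,"rx":0,"ry":0,"rz":0,"grip":0.02},{"tx":0,"ty":0,"tz":0.12,"rx":0,"ry":0,"rz":0,"grip":0.02},{"tx":0,"ty":0,"tz":0.145,"rx":0,"ry":0,"rz":0,"grip":0.02},{"tx":0,"ty":0,"tz":0.145,"rx":0,"ry":0,"rz":7,"grip":0.02},{"tx":0,"ty":0,"tz":0.145,"rx":0,"ry":0,"rz":14,"grip":0.02},{"tx":0,"ty":0.02,"tz":0.145,"rx":0,"ry":0,"rz":21,"grip":0.02},{"tx":0,"ty":0.05,"tz":0.145,"rx":0,"ry":0,"rz":28,"grip":0.02}]' && python3 -m handwheel '[{"tx":0,"ty":0.03,"tz":0,"rx":0,"ry":0,"rz":7,"grip":0.02},{"tx":0,"ty":0.06,"tz":0,"rx":0,"ry":0,"rz":14,"grip":0.02},{"tx":0,"ty":0.09,"tz":0,"rx":0,"ry":0,"rz":21,"grip":0.02},{"tx":-0.005,"ty":0.12,"tz":0,"rx":0,"ry":0,"rz":28,"grip":0.02},{"tx":-0.01,"ty":0.15,"tz":0,"rx":0,"ry":0,"rz":35,"grip":0.02},{"tx":-0.015,"ty":0.18,"tz":0,"rx":0,"ry":0,"rz":42,"grip":0.02},{"tx":-0.02,"ty":0.21,"tz":0,"rx":0,"ry":0,"rz":49,"grip":0.02},{"tx":-0.025,"ty":0.24,"tz":0,"rx":0,"ry":0,"rz":56,"grip":0.02},{"tx":-0.03,"ty":0.27,"tz":0,"rx":0,"ry":0,"rz":63,"grip":0.02},{"tx":-0.035,"ty":0.3,"tz":0,"rx":0,"ry":0,"rz":70,"grip":0.02}]' && python3 -m handwheel '[{"tx":0,"ty":0.03,"tz":0,"rx":0,"ry":0,"rz":7,"grip":0.02},{"tx":-0.004,"ty":0.06,"tz":0,"rx":0,"ry":0,"rz":14,"grip":0.02},{"tx":-0.008,"ty":0.09,"tz":0,"rx":0,"ry":0,"rz":21,"grip":0.02},{"tx":-0.013,"ty":0.12,"tz":0,"rx":0,"ry":0,"rz":28,"grip":0.02},{"tx":-0.013,"ty":0.145,"tz":0,"rx":0,"ry":0,"rz":34,"grip":0.02},{"tx":-0.013,"ty":0.158,"tz":0,"rx":0,"ry":0,"rz":40.7,"grip":0.02},{"tx":-0.013,"ty":0.158,"tz":0,"rx":0,"ry":0,"rz":40.7,"grip":0.02},{"tx":-0.013,"ty":0.158,"tz":0,"rx":0,"ry":0,"rz":40.7,"grip":0.02},{"tx":-0.013,"ty":0.158,"tz":0,"rx":0,"ry":0,"rz":40.7,"grip":0.02}]' && python3 -c "
from h import *
print(get_state()['joint_pos'].round(1))"
```

```text
t: 16.5
tcp_pos: [0.5983, -0.2629, 0.1632]
ee_rot: [[0.999, -0.037, 0.001], [-0.037, -0.999, -0.001], [0.001, 0.001, -1.0]]
force: [0.0, 0.5, -1.5]
width: 0.0298
gripper_force: 89.1
t: 17.5
tcp_pos: [0.5639, 0.0393, 0.163]
ee_rot: [[0.375, 0.927, 0.002], [0.927, -0.375, -0.0], [0.001, 0.001, -1.0]]
force: [0.2, 1.3, -2.1]
width: 0.0297
gripper_force: 89.0
t: 18.4
tcp_pos: [0.5513, 0.1954, 0.1619]
ee_rot: [[-0.313, 0.95, 0.001], [0.95, 0.313, -0.0], [-0.001, 0.0, -1.0]]
force: [-0.2, -1.1, -2.6]
width: 0.0296
gripper_force: 89.1
[-36.2  24.8  17.5 102.6  -8.9  53.9   3.3]
```

```bash
python3 -m handwheel '[{"tx":0,"ty":0,"tz":-0.03,"rx":0,"ry":0,"rz":0,"grip":0.02},{"tx":0,"ty":0,"tz":-0.055,"rx":0,"ry":0,"rz":0,"grip":0.02},{"tx":0,"ty":0.001,"tz":-0.067,"rx":0,"ry":0,"rz":0,"grip":0.02},{"tx":0,"ty":0.001,"tz":-0.067,"rx":0,"ry":0,"rz":0,"grip":0.02},{"tx":0,"ty":0.001,"tz":-0.067,"rx":0,"ry":0,"rz":0,"grip":0.02}]' && python3 - <<'E'
from fit import *
s=get_state();print(s['tcp_pos'],np.degrees(np.arctan2(s['ee_rot'][1,0],s['ee_rot'][0,0])))
t=[]
for n in('top','scene'):
    c=cam(n); np.savez(f'/tmp/{n}3.npz',**c)
    im=rectify(c,np.array([.551,.1965])-.1,200,.001,.088)
    t.append(cv2.resize(im[::-1,::-1],(400,400),interpolation=cv2.INTER_CUBIC))
cv2.imwrite('pics/ins.png',np.hstack(t))
E
```

```text
t: 18.9
tcp_pos: [0.5515, 0.1974, 0.0951]
ee_rot: [[-0.315, 0.949, 0.001], [0.949, 0.315, -0.0], [-0.0, 0.001, -1.0]]
force: [-0.0, 0.2, -2.7]
width: 0.0299
gripper_force: 89.3
[0.55152359 0.19740806 0.09514265] 108.38834043248032
```

View pics/ins.png

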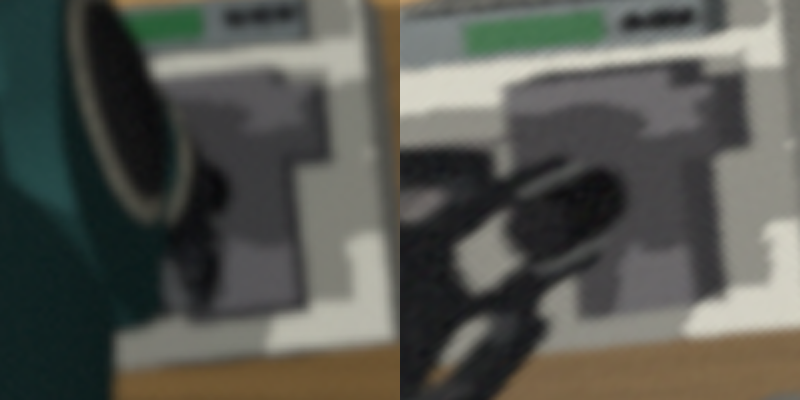

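The cover hangs over the recess, turned the right way: tab at upper right in both crops, (310,110) and (725,100), with an even dark gap along its edges. I'm lowering it gently and watching the force.

```bash
python3 -m handwheel '[{"tx":0,"ty":-0.0005,"tz":-0.004,"rx":0,"ry":0,"rz":0,"grip":0.02},{"tx":0,"ty":-0.0005,"tz":-0.007,"rx":0,"ry":0,"rz":0,"grip":0.02},{"tx":0,"ty":-0.0005,"tz":-0.009,"rx":0,"ry":0,"rz":0,"grip":0.02},{"tx":0,"ty":-0.0005,"tz":-0.010,"rx":0,"ry":0,"rz":0,"grip":0.02},{"tx":0,"ty":-0.0005,"tz":-0.0105,"rx":0,"ry":0,"rz":0,"grip":0.02}]'
```

```text
t: 19.5
tcp_pos: [0.5509, 0.1971, 0.0836]
ee_rot: [[-0.316, 0.949, -0.0], [0.949, 0.316, -0.0], [-0.0, -0.0, -1.0]]
force: [-0.4, -0.4, -1.2]
width: 0.0299
gripper_force: 89.3
```

```bash
python3 -m handwheel '[{"tx":0,"ty":0,"tz":-0.001,"rx":0,"ry":0,"rz":0,"grip":0.02},{"tx":0,"ty":0,"tz":-0.003,"rx":0,"ry":0,"rz":0,"grip":0.02},{"tx":0,"ty":0,"tz":-0.0045,"rx":0,"ry":0,"rz":0,"grip":0.02},{"tx":0,"ty":0,"tz":-0.006,"rx":0,"ry":0,"rz":0,"grip":0.02},{"tx":0,"ty":0,"tz":-0.006,"rx":0,"ry":0,"rz":0,"grip":0.02}]'
```

```text
t: 20.0
tcp_pos: [0.5509, 0.1971, 0.0775]
ee_rot: [[-0.316, 0.949, -0.0], [0.949, 0.316, -0.0], [-0.0, -0.0, -1.0]]
force: [-0.0, -0.6, -1.8]
width: 0.0298
gripper_force: 89.3
```

```bash
python3 -m handwheel '[{"tx":0,"ty":0,"tz":-0.0008,"rx":0,"ry":0,"rz":0,"grip":0.02},{"tx":0,"ty":0,"tz":-0.0008,"rx":0,"ry":0,"rz":0,"grip":0.032},{"tx":0,"ty":0,"tz":-0.0008,"rx":0,"ry":0,"rz":0,"grip":0.04},{"tx":0,"ty":0,"tz":-0.0008,"rx":0,"ry":0,"rz":0,"grip":0.055},{"tx":0,"ty":0,"tz":0,"rx":0,"ry":0,"rz":0,"grip":0.055},{"tx":0,"ty":0,"tz":0.03,"rx":0,"ry":0,"rz":0,"grip":0.055},{"tx":0,"ty":0,"tz":0.07,"rx":0,"ry":0,"rz":0,"grip":0.055},{"tx":0,"ty":0,"tz":0.09,"rx":0,"ry":0,"rz":0,"grip":0.04}]' && python3 -m handwheel '[{"tx":-0.001,"ty":0.04,"tz":0,"rx":0,"ry":0,"rz":-6,"grip":0.0},{"tx":-0.001,"ty":0.09,"tz":0,"rx":0,"ry":0,"rz":-12.4,"grip":0},{"tx":-0.0015,"ty":0.132,"tz":0,"rx":0,"ry":0,"rz":-12.4,"grip":0},{"tx":-0.0015,"ty":0.132,"tz":0,"rx":0,"ry":0,"rz":-12.4,"grip":0},{"tx":-0.0015,"ty":0.132,"tz":0,"rx":0,"ry":0,"rz":-12.4,"grip":0},{"tx":-0.0015,"ty":0.132,"tz":0,"rx":0,"ry":0,"rz":-12.4,"grip":0}]' 40 && python3 - <<'E'
from fit import *
t=[]
for n in('top','scene'):
    c=cam(n)
    im=rectify(c,np.array([.551,.1965])-.1,200,.001,.070)
    P=cloud(c);x,y,z=P[...,0],P[...,1],P[...,2]; R=rot(np.radians(6))
    q=(P[...,:2]-[.551,.1965])@R
    for nm,b in (('plate-x',(-50,-25,-35,10)),('plate+x',(25,55,-35,35)),('tab',(18,46,-58,-45)),('deck',(-75,60,-80,-68))):
        s=(q[...,0]>b[0]/1e3)&(q[...,0]<b[1]/1e3)&(q[...,1]>b[2]/1e3)&(q[...,1]<b[3]/1e3)&(c['z_map']>0); print(n,nm,s.sum(),np.median(z[s]).round(4))
    t.append(cv2.resize(im[::-1,::-1],(400,400),interpolation=cv2.INTER_CUBIC))
cv2.imwrite('pics/seat.png',np.hstack(t))
E
```

```text
t: 20.8
tcp_pos: [0.5519, 0.1973, 0.1708]
ee_rot: [[-0.316, 0.949, 0.003], [0.949, 0.316, 0.001], [0.0, 0.003, -1.0]]
force: [0.1, 0.4, -0.4]
width: 0.0414
gripper_force: 0.0
t: 21.4
tcp_pos: [0.5498, 0.3281, 0.1678]
ee_rot: [[-0.104, 0.995, 0.0], [0.995, 0.104, -0.0], [-0.001, -0.0, -1.0]]
force: [-0.3, -0.2, -0.1]
width: 0.0003
gripper_force: 0.0
top plate-x 141 0.0701
top plate+x 262 0.0706
top tab 48 0.0707
top deck 201 0.0703
scene plate-x 88 0.0715
scene plate+x 180 0.0717
scene tab 34 0.0717
scene deck 160 0.0711
```

View pics/seat.png

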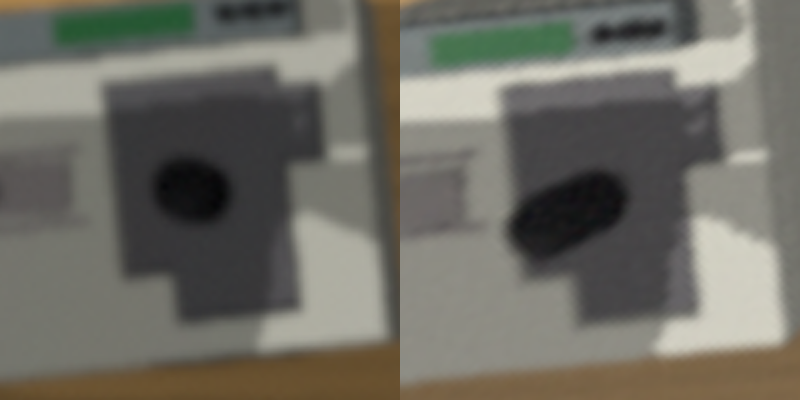

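The cover lies flush: plate, tab and deck all read 0.070–0.072 m, and the outline fills the recess in both crops. Next I push the latch home.

```bash
python3 -m handwheel '[{"tx":0,"ty":0.002,"tz":-0.03,"rx":0,"ry":0,"rz":0,"grip":0},{"tx":0,"ty":0.002,"tz":-0.06,"rx":0,"ry":0,"rz":0,"grip":0},{"tx":0,"ty":0.002,"tz":-0.075,"rx":0,"ry":0,"rz":0,"grip":0},{"tx":0,"ty":0.002,"tz":-0.079,"rx":0,"ry":0,"rz":0,"grip":0},{"tx":0,"ty":0.002,"tz":-0.079,"rx":0,"ry":0,"rz":0,"grip":0}]' && python3 -m handwheel '[{"tx":0.0005,"ty":-0.005,"tz":0,"rx":0,"ry":0,"rz":0,"grip":0},{"tx":0.001,"ty":-0.01,"tz":0,"rx":0,"ry":0,"rz":0,"grip":0},{"tx":0.0015,"ty":-0.015,"tz":0,"rx":0,"ry":0,"rz":0,"grip":0},{"tx":0.002,"ty":-0.02,"tz":0,"rx":0,"ry":0,"rz":0,"grip":0},{"tx":0.0025,"ty":-0.025,"tz":0,"rx":0,"ry":0,"rz":0,"grip":0},{"tx":0.003,"ty":-0.03,"tz":0,"rx":0,"ry":0,"rz":0,"grip":0},{"tx":0.0035,"ty":-0.035,"tz":0,"rx":0,"ry":0,"rz":0,"grip":0},{"tx":0.004,"ty":-0.04,"tz":0,"rx":0,"ry":0,"rz":0,"grip":0}]'
```

```text
t: 22.0
tcp_pos: [0.5498, 0.3308, 0.0891]
ee_rot: [[-0.105, 0.995, 0.0], [0.995, 0.105, -0.0], [-0.0, -0.0, -1.0]]
force: [-0.4, -0.6, 0.4]
width: 0.0002
gripper_force: 0.0
t: 22.8
tcp_pos: [0.5535, 0.2907, 0.0887]
ee_rot: [[-0.105, 0.994, -0.0], [0.994, 0.105, -0.0], [-0.0, -0.0, -1.0]]
force: [-1.0, 2.6, 2.5]
width: -0.0001
gripper_force: 1.4
```

```bash
python3 -m handwheel '[{"tx":0.0005,"ty":-0.005,"tz":0,"rx":0,"ry":0,"rz":0,"grip":0},{"tx":0.001,"ty":-0.008,"tz":0,"rx":0,"ry":0,"rz":0,"grip":0},{"tx":0.001,"ty":-0.01,"tz":0,"rx":0,"ry":0,"rz":0,"grip":0}]' && python3 -m handwheel '[{"tx":0,"ty":-0.001,"tz":0,"rx":0,"ry":0,"rz":0,"grip":0},{"tx":0,"ty":-0.002,"tz":0,"rx":0,"ry":0,"rz":0,"grip":0}]'
```

```text
t: 23.1
tcp_pos: [0.5545, 0.2808, 0.0887]
ee_rot: [[-0.105, 0.994, -0.0], [0.994, 0.105, -0.0], [-0.0, -0.0, -1.0]]
force: [0.6, 2.3, 2.0]
width: 0.0001
gripper_force: 1.3
t: 23.3
tcp_pos: [0.5546, 0.2792, 0.0887]
ee_rot: [[-0.105, 0.994, 0.0], [0.994, 0.105, 0.0], [0.0, 0.0, -1.0]]
force: [1.0, 2.8, -0.1]
width: 0.0003
gripper_force: 1.3
```

```bash
python3 -m handwheel '[{"tx":0,"ty":-0.001,"tz":0,"rx":0,"ry":0,"rz":0,"grip":0},{"tx":0,"ty":-0.002,"tz":0,"rx":0,"ry":0,"rz":0,"grip":0}]' ; python3 -m handwheel '[{"tx":0,"ty":-0.0005,"tz":0,"rx":0,"ry":0,"rz":0,"grip":0},{"tx":0,"ty":-0.001,"tz":0,"rx":0,"ry":0,"rz":0,"grip":0}]'
```

```text
t: 23.5
tcp_pos: [0.5545, 0.2784, 0.0889]
ee_rot: [[-0.106, 0.994, 0.001], [0.994, 0.106, 0.001], [0.001, 0.001, -1.0]]
force: [2.2, 11.3, -1.7]
width: -0.0
gripper_force: 5.7
t: 23.7
tcp_pos: [0.5545, 0.2783, 0.0889]
ee_rot: [[-0.107, 0.994, 0.001], [0.994, 0.107, 0.002], [0.002, 0.001, -1.0]]
force: [3.0, 13.7, -2.4]
width: -0.0002
gripper_force: 7.0
```

At the stop: the force rises to 13.7 N and the post no longer moves, exactly where home should be. I'm backing off and checking.

```bash
python3 -m handwheel '[{"tx":-0.001,"ty":0.01,"tz":0,"rx":0,"ry":0,"rz":0,"grip":0},{"tx":-0.002,"ty":0.02,"tz":0,"rx":0,"ry":0,"rz":0,"grip":0},{"tx":-0.002,"ty":0.02,"tz":0.04,"rx":0,"ry":0,"rz":0,"grip":0},{"tx":-0.002,"ty":0.03,"tz":0.08,"rx":0,"ry":0,"rz":0,"grip":0},{"tx":-0.002,"ty":0.06,"tz":0.12,"rx":0,"ry":0,"rz":0,"grip":0},{"tx":-0.02,"ty":0.1,"tz":0.15,"rx":0,"ry":0,"rz":0,"grip":0},{"tx":-0.04,"ty":0.14,"tz":0.15,"rx":0,"ry":0,"rz":0,"grip":0},{"tx":-0.04,"ty":0.14,"tz":0.15,"rx":0,"ry":0,"rz":0,"grip":0},{"tx":-0.04,"ty":0.14,"tz":0.15,"rx":0,"ry":0,"rz":0,"grip":0}]' && python3 - <<'E'
from fit import *
for n in('top','scene'):
    c=cam(n)
    P=cloud(c);x,y,z=P[...,0],P[...,1],P[...,2]; R=rot(np.radians(6))
    q=(P[...,:2]-[.551,.1965])@R
    for nm,b in (('plate-x',(-50,-25,-35,10)),('plate+x',(25,55,-35,35)),('tab',(18,46,-58,-45)),('deck',(-75,60,-80,-68))):
        s=(q[...,0]>b[0]/1e3)&(q[...,0]<b[1]/1e3)&(q[...,1]>b[2]/1e3)&(q[...,1]<b[3]/1e3)&(c['z_map']>0); print(n,nm,s.sum(),np.median(z[s]).round(4))
    s=(abs(q[...,0]-.012)<.03)&(q[...,1]>.04)&(q[...,1]<.12)&(z>.093)&(z<.12); print('post (counter)',s.sum(),q[s].mean(0))
    s=(abs(q[...,0])<.03)&(abs(q[...,1])<.03)&(z>.093)&(z<.12); print('knob (counter)',s.sum(),(q[s].max(0)+q[s].min(0))/2)
    s=(x>.55)&(x<.75)&(y>-.12)&(y<.02)&(z>.085)&(z<.12); print('bottle',(P[s].min(0)+P[s].max(0))/2,P[s][:,2].max())
    cv2.imwrite(f'pics/end_{n}.png',cv2.resize(c['color'],(800,600)))
E
```

```text
t: 24.6
tcp_pos: [0.5133, 0.4174, 0.2382]
ee_rot: [[-0.108, 0.994, -0.001], [0.994, 0.108, -0.001], [-0.001, -0.001, -1.0]]
force: [0.9, -0.4, -1.1]
width: 0.0003
gripper_force: 0.0
top plate-x 140 0.0705
top plate+x 257 0.0709
top tab 44 0.0708
top deck 203 0.0705
post (counter) 39 [0.01339118 0.05983234]
knob (counter) 117 [ 0.00263863 -0.00157277]
bottle [ 0.64962771 -0.05729293  0.09783056] 0.10641919350015061
scene plate-x 85 0.0711
scene plate+x 180 0.0715
scene tab 33 0.071
scene deck 151 0.0713
post (counter) 39 [0.01229514 0.05943642]
knob (counter) 98 [ 0.00194792 -0.00155539]
bottle [ 0.64834262 -0.0567657   0.09530172] 0.10480061377237071
```

View pics/end_scene.png

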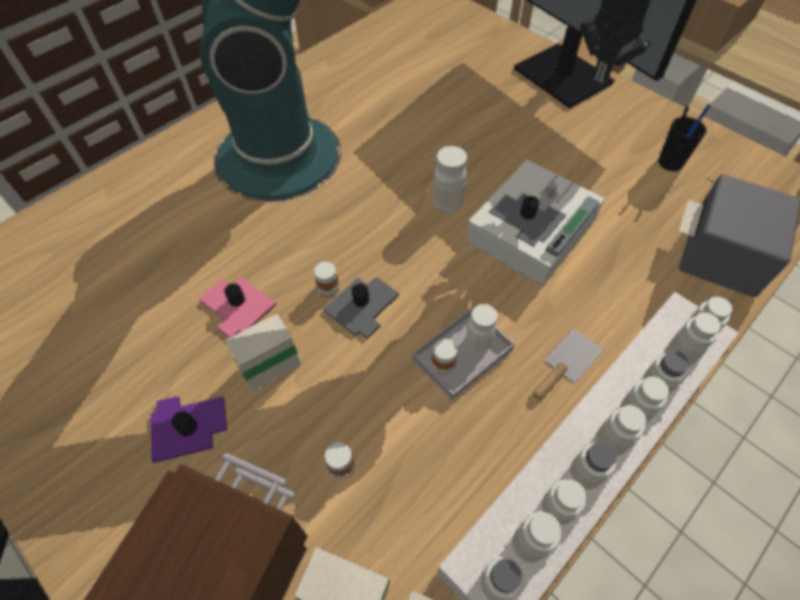

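The picture shows the bottle upright in the tray at (483,322), the cover seated with its knob at (530,208), the latch shut over it, and nothing else moved. I'm handing in.

```bash
python3 -c "
from bench import manip
print(manip.sign_off())"
```

```text
the job is handed in; nothing more can be done
None
```

The job is handed in: the bottle stands upright in the tray, the matching cover lies flush in the recess, and the latch is pushed home against its stop; my final camera check agreed, but the hand-in returned no verdict.

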